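Free the stuck gauge plug from a bearing housing

ROBOT

A 7-joint arm with a two-finger parallel gripper is mounted at the origin on a cart in front of the work surface, level with it; the furniture and walls round the work are solid. World frame = base frame: x ahead of the robot, y to its left, z up, the work surface at z = 0. Lengths are in m, angles in rad, forces in N, time in s.
With the tool pointing down it reaches from about 0.4 to 0.85 m from the base axis. Payload 10.4 kg.
Tool frame: the origin (TCP) lies between the finger pads; the fingertips stand ahead of it and the grasp point (between the pads) lies 3 mm ahead of it (r.tips_ahead is the z of the fingertips in the tool frame, in m); z points along the fingers, y is the line along which they close (so a half turn about z gives the same grasp; the last joint's range is limited). The gripper opens to 87 mm and grips with 3 to 60 N. Pads are 19 mm wide; open, the fingers measure 117 mm over their backs; the gripper's body (75 mm by 190 mm) begins 51 mm behind the grasp point.
Start: joints at [-1.269, 0.332, -0.065, 1.46, 0.022, 1.35, -0.088], TCP at [0.199, 0.592, 0.245] pointing down, gripper open.
Joint ranges: [-2.6, 2.6], [-0.5, 2.12], [-1.47, 1.34], [0.16, 2.42], [-1.27, 4.41], [0.06, 2.06], [-2.6, 2.6]. Speed limits (rad/s): [2.22, 2.22, 2.79, 2.79, 3.14, 3.14, 3.14].

INTERFACE

Orientations are given as a unit quaternion [x, y, z, w].
In Python, from bench import telemetry, camera, get_calibration, r gives the robot as it stands.
- The arm moves only by the tool drive_tool, never from a script. Its argument "series" is one flat list of numbers, 7 for each row, row after row: the turn, a rotation vector about the tool's x, y, z in units of 5 degrees (1.0 is 5 degrees), then the shift along the tool's x, y, z in units of 40 mm (1.0 is 40 mm), then the opening, from -1 (shut) to 1 (fully open). A call has 1 to 10 rows; each row is the pose to reach, as a shift and turn from the pose commanded when the call began, along the tool's axes at that moment; what a row does not reach only later rows make up. A row lasts 1/12 s, in which the tool goes at most 41.7 mm and 7.16 degrees, less where a joint would pass 70% of its speed; a pose out of reach is approached as far as the arm can. A call with a gripper value outside its range is refused whole. The fingers move at their own pace and stop on an object; "grip_force" is the grip in N (left out, the last holds). Time passes only in rows, so rows that repeat a pose let the fingers close. It gives the time, the measured TCP pose, the force, the opening and the grip force at its end, in the units of the state.
- telemetry.read_state(): the state, without advancing time (a new reading comes with each control period).
- camera(name): name is "scene" or "top" or "wrist"; returns the picture (384x512x3 uint8, red, green, blue); there is no depth.
- get_calibration(name): a dict with "fovy" (degrees; the focal length in pixels is half the picture's height over the tangent of half this angle, whatever the lens; pixels are square), "cx", "cy" (the principal point, pixels), "xyz" and "rotation" of the camera in the world. Camera axes: x right, y up, looking along -z (the intrinsics and any distortion apply to the point x, -y, -z); pixel columns grow to the right and rows downward; lengths in m; the calibration is good to about 2 mm. A picture is of the moment at which its call begins: read the wrist's pose just before it. get_calibration takes no time and is no camera call; for the wrist camera it gives the pose at the moment of the call.
- r.close_job(): hands the job in; it is judged then, once.
The state is a dict: "time": time; "joint_positions": joint angles; "joint_vel": joint speeds; "joint_torque": joint torques, N m; "ee_pos": TCP position; "eef_rot": TCP orientation; "ft_force": force on the tool from outside, world axes, zero at the start; "torque": the same for the moment, N m; "width": finger opening in m; "grip_force": force on a finger pad.
Only numpy, scipy, OpenCV 4.12 (cv2) and the standard library are available. Lean on these libraries where they do the work, as an engineer would, in place of code of your own. Each camera call takes 0.05 s, during which the arm holds its last target. There are 200 camera calls.

TASK

A gauge plug is stuck friction-tight in the bearing housing; pulled straight up it would bring the housing with it. Twist it to and fro while easing it up little by little until it comes free, so that the housing stays down in its cradle, then stand the plug upright on its foot in the grey tray, without disturbing the bottles and parts around.

Things in the scene. Friction and masses are not known exactly. Their poses are not given: they have to be found in the camera images.
- plug_grip (a point): Centre of the gauge plug's grip: a dark steel block 62 mm long (plug x), 40 mm wide (plug y, pinch it across this) and 40 mm tall, on the plug's axis, 84 mm above its foot. The top face of the 54 mm round flange is 20 mm below this point. z is up along the plug. The plug weighs about 0.3 kg, is 104 mm tall, and starts with its block parallel to the cradle.
- plug_foot (a point): Centre of the flat underside of the plug's shank (32 mm across, 56 mm long up to the flange). The shank sits tight in the housing for the first 28 mm of rise, then loose in the bore until it has risen 56 mm. A straight pull takes over 20 N, far more than lifts the housing; turning takes about 0.5 N m, either way, as often as you like, without limits.
- plug_end (a point): Middle of one short end of the plug's grip block, 31 mm from the plug's axis along plug x, level with the grip's centre. While the plug is being turned its resistance to rising drops, the more so the less it rises per turn: 5 mm or less of rise for each swing of 0.9 rad to and fro leaves the housing down; 10 mm for each would lift it.
- housing: The bearing housing, a white plastic block 100 mm square, 62 mm tall (0.6 kg), with a vertical 38 mm bore, in which four spring-loaded balls 34 mm above its underside grip the plug. Origin at the centre of its underside. It sits loosely (2 mm play each side) in the cradle, which keeps it from turning; only its weight holds it down.
- cradle: Fixed dark steel cradle: a base plate 136 mm square and 10 mm thick with corner angles that stand 31 mm above the bench round the housing. Origin on the bench under its middle; x and y along its sides.
- tray: Fixed shallow grey plastic open tray, 150 mm (tray x) by 130 mm (tray y) outside, 24 mm tall, walls and floor 4 mm thick. Origin on the bench under its middle.
- cleaner_bottle: Bystander: white bottle with a blue cap, 48 mm across, 125 mm tall, standing loose. Origin at the centre of its underside.
- oil_bottle: Bystander: thin white bottle with a long red nozzle, 32 mm across, 122 mm tall, standing loose. Origin at the centre of its underside.
- bearing: Bystander: black flanged bearing, 62 mm across, 68 mm tall, standing loose. Origin at the centre of its underside.
Mind the look-alikes: they are no part of the job. Leave any green look-alike of the part that bears plug_grip alone.

How it is judged:
By the outcome, as a careful person would: the job done as asked, in the order asked, and still so for the second after the job is handed in, with the robot touching nothing.
It also fails if it takes over 70 s, if anything falls off the work surface, if the arm or the gripper's body presses on something with over 40 N, if the wrist force passes 120 N, or if a joint passes its speed limit or range.

## Working session

There is one attempt and no reset: what is moved stays moved. The work goes in short steps, Python scripts to look and compute and a tool call to move; the robot and the scene stay as the last step left them, time stands still between calls to the robot, and variables do not carry over. Pictures are saved under pics/ and viewed, at most 10 in all, crops included, and the job is handed in when it is done.

Besides the shell and the picture viewer there is one more tool, called after "Request:" as name(argument=value, ...) on one line, values as JSON. drive_tool: Moves the arm, as the interface text tells. Its arguments: {"type":"object","properties":{"series":{"type":"array"},"grip_force":{"type":"number"}},"required":["series"]}

```bash
ls; mkdir -p pics
python3 - <<'E'
from bench import telemetry,camera,get_calibration,r
import cv2,numpy as np
for n in("scene","top"):
    c=get_calibration(n);print(n,c)
    cv2.imwrite(f"pics/{n}0.png",camera(n)[:,:,::-1])
print(get_calibration("wrist"));print(telemetry.read_state(),r.tips_ahead)
E
```

```text
pics
scene {'fovy': 50.564460558721755, 'cx': 256.8174063130458, 'cy': 189.85262770411316, 'xyz': array([0.65846609, 0.90025272, 0.50184431]), 'rotation': array([0.04811722, 0.54108143, 0.83731228, 0.06183661])}
top {'fovy': 50.38258318818712, 'cx': 253.0662240480036, 'cy': 190.52220113436306, 'xyz': array([ 0.32125672, -0.00735033,  1.07769989]), 'rotation': array([ 0.07715483, -0.05609079, -0.70021378,  0.70753206])}
{'fovy': 58.33946267719673, 'cx': 251.88743168987156, 'cy': 193.6099456512053, 'xyz': array([0.11939028, 0.61894105, 0.38407431]), 'rotation': array([-0.12596247, -0.09041842,  0.57640445,  0.80231906])}
{'time': 0.1, 'joint_positions': array([-1.268577  ,  0.33282637, -0.06469791,  1.46084683,  0.02158556,
        1.34989895, -0.08850818]), 'joint_vel': array([-3.33305532e-05, -2.29374148e-03,  3.71498459e-05, -2.04866396e-03,
        1.73767456e-03,  1.38908261e-04,  1.58904128e-03]), 'joint_torque': array([ 1.77567770e-03, -6.24532557e+01,  2.45420920e-02, -3.90716565e+01,
       -6.14563515e-02,  3.65205109e-02,  9.32619400e-05]), 'ee_pos': array([0.19935912, 0.59201945, 0.24382743]), 'eef_rot': array([ 1.61693795e-01,  9.86840769e-01, -6.37126083e-04, -8.21394778e-05]), 'ft_force': array([-0.16891859,  0.2264399 , -0.06350821]), 'torque': array([-0.0079262 ,  0.00051534,  0.01360766]), 'grip_force': 0.0, 'width': 0.08708180264734942} 0.022
```

View pics/top0.png

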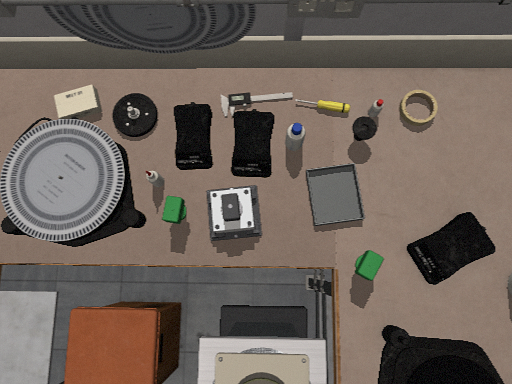

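View pics/scene0.png

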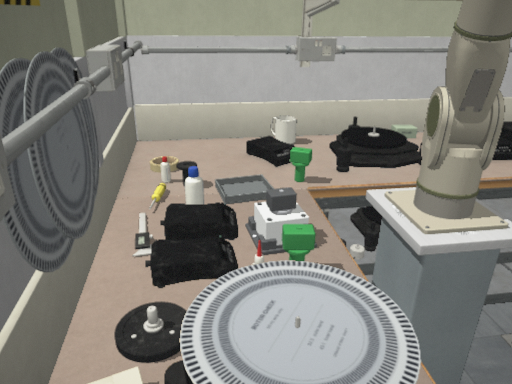

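The top view shows the housing with the plug at about (232,207), the tray at (335,195), the cleaner bottle at (295,135), the oil bottle at (152,176) and the bearing at (365,127). The green look-alikes are at (174,209) and (369,264).

```bash
cat > h.py <<'E'
from bench import telemetry,camera,get_calibration,r
import cv2,numpy as np
from scipy.spatial.transform import Rotation as R
def K(c):
    f=192/np.tan(np.radians(c["fovy"]/2)); return f
def ray(c,uv,z):
    uv=np.atleast_2d(uv).astype(float);f=K(c)
    d=np.c_[(uv[:,0]-c["cx"])/f,-(uv[:,1]-c["cy"])/f,-np.ones(len(uv))]
    d=R.from_quat(c["rotation"]).apply(d);o=np.array(c["xyz"])
    return o+d*((z-o[2])/d[:,2])[:,None]
def proj(c,p):
    q=R.from_quat(c["rotation"]).inv().apply(np.atleast_2d(p)-np.array(c["xyz"]));f=K(c)
    return np.c_[c["cx"]-f*q[:,0]/q[:,2],c["cy"]+f*q[:,1]/q[:,2]]
E
python3 - <<'E'
from h import *
c=get_calibration("top")
for n,uv,z in[("block",(232,206),.12),("housing",(233,207),.072),("tray",(335,195),.024),("cleaner",(296,128),.125),("oil",(150,174),.12),("bearing",(366,127),.068),("green1",(175,209),.1),("green2",(370,264),.1)]:
    print(n,ray(c,uv,z)[0].round(3))
print(proj(c,[[0,0,0],[.2,.59,.24],[.5,0,0]]))
im=cv2.imread("pics/top0.png")
cv2.imwrite("pics/c1.png",cv2.resize(im[140:280,130:390],None,fx=3,fy=3,interpolation=cv2.INTER_CUBIC))
E
```

```text
block [0.466 0.072 0.12 ]
housing [0.471 0.074 0.072]
tray [ 0.512 -0.188  0.024]
cleaner [ 0.659 -0.08   0.125]
oil [0.543 0.273 0.12 ]
bearing [ 0.683 -0.265  0.068]
green1 [0.461 0.212 0.1  ]
green2 [ 0.335 -0.253  0.1  ]
[[260.97870214 402.27950939]
 [-33.66009421 326.1868307 ]
 [262.75000968 200.50470211]]
```

View pics/c1.png

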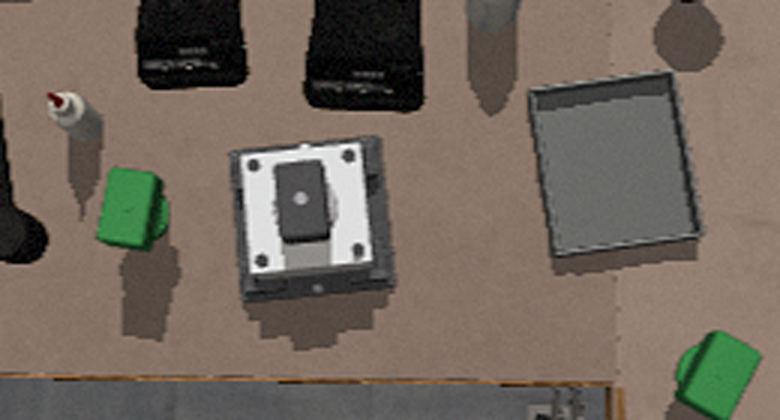

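The crop shows the plug's dark block on the white housing, long side nearly along world x with a slight tilt. The tray is empty. I'll measure these and plan the approach.

```bash
cat >> h.py <<'E'
def go(p,yaw):
    """turn/shift in tool units from now to grasp-down pose: TCP p, tool y along yaw+90deg (deg)"""
    s=telemetry.read_state();Rn=R.from_quat(s["eef_rot"])
    a=np.radians(yaw+90);y=np.array([np.cos(a),np.sin(a),0]);z=np.array([0,0,-1.]);x=np.cross(y,z)
    Rt=R.from_matrix(np.c_[x,y,z])
    print("turn",(np.degrees((Rn.inv()*Rt).as_rotvec())/5).round(3),"shift",(Rn.inv().apply(np.array(p)-s["ee_pos"])/.04).round(3))
def rect(mask,c,z,name):
    cs=max(cv2.findContours(mask.astype(np.uint8),0,2)[0],key=cv2.contourArea)
    w=ray(c,cs[:,0],z)[:,:2];(ct,sz,an)=cv2.minAreaRect((w*1000).astype(np.float32))
    print(name,np.round(np.array(ct)/1000,4),np.round(sz,1),round(an,1),cv2.contourArea(cs))
    return np.array(ct)/1000,an
E
python3 - <<'E'
from h import *
im=cv2.imread("pics/top0.png").astype(int);c=get_calibration("top")
g=im.mean(2);m=np.zeros(g.shape,bool)
wm=m.copy();wm[185:235,205:262]=(g>170)[185:235,205:262]
rect(wm,c,.072,"white")
bm=m.copy();bm[192:222,219:242]=(g<95)[192:222,219:242];bm=cv2.morphologyEx(bm.astype(np.uint8),cv2.MORPH_OPEN,np.ones((3,3)))
rect(bm,c,.12,"block")
tm=m.copy();sat=im.max(2)-im.min(2);tm[160:228,303:366]=((sat<16)&(g<140))[160:228,303:366]
rect(tm,c,.02,"tray")
go([.468,.073,.23],7)
E
```

```text
white [0.4683 0.0777] [102.4 100.4] 6.6 809.5
block [0.464  0.0757] [62.9 40.4] 1.6 400.5
tray [ 0.5161 -0.187 ] [153.1 135.2] 8.2 2815.5
turn [-1.500e-02 -3.000e-03 -5.122e+00] shift [-10.506 -10.153   0.359]
```

Request:
drive_tool(series=[0,0,-0.4,-0.7,-0.7,0,1,0,0,-0.9,-1.4,-1.35,0,1,0,0,-1.4,-2.1,-2.0,0,1,0,0,-1.8,-2.8,-2.7,0.05,1,0,0,-2.3,-3.5,-3.4,0.05,1,0,0,-2.8,-4.2,-4.1,0.1,1,0,0,-3.2,-4.9,-4.75,0.1,1,0,0,-3.6,-5.6,-5.4,0.15,1,0,0,-4.0,-6.3,-6.1,0.15,1,0,0,-4.4,-7.0,-6.8,0.2,1])

```text
time: 0.93
ee_pos: [0.3784, 0.2434, 0.2366]
eef_rot: [-0.031, 1.0, 0.0, 0.0]
ft_force: [1.4, 0.3, -0.0]
width: 0.0868
grip_force: 0.0
```

Run:
```python
from h import *
go([.466,.075,.23],6.5);print(telemetry.read_state()["joint_positions"].round(2))
```

```text
turn [ 0.005  0.001 -0.601] shift [-1.929 -4.335  0.163]
[-0.86 -0.06  0.18  1.92  0.01  1.28  0.95]
```

Request:
drive_tool(series=[0,0,-0.2,-0.3,-0.7,0,1,0,0,-0.4,-0.6,-1.4,0.05,1,0,0,-0.6,-0.9,-2.1,0.1,1,0,0,-0.6,-1.2,-2.8,0.15,1,0,0,-0.6,-1.5,-3.4,0.15,1,0,0,-0.6,-1.8,-4.0,0.15,1,0,0,-0.6,-1.9,-4.25,0.15,1,0,0,-0.6,-1.9,-4.25,0.15,1,0,0,-0.6,-1.9,-4.25,0.15,1])

```text
time: 1.68
ee_pos: [0.4637, 0.0799, 0.2303]
eef_rot: [-0.055, 0.998, 0.0, -0.0]
ft_force: [-0.1, 0.2, 0.1]
width: 0.0873
grip_force: 0.0
```

Run:
```python
from h import *
s=telemetry.read_state();print(s["joint_positions"].round(2),s["joint_vel"].round(3),s["ee_pos"])
c=get_calibration("wrist");im=camera("wrist");cv2.imwrite("pics/w1.png",im[:,:,::-1]);np.save("w1.npy",{"c":c},allow_pickle=True)
print(proj(c,[[.466,.075,.12],[.468,.077,.072]]));go([.466,.075,.15],6.5)
```

```text
[-0.67 -0.02  0.4   1.89  0.01  1.27  1.41] [-0.018 -0.003 -0.029  0.005 -0.004  0.    -0.007] [0.46369909 0.07987452 0.23026431]
[[245.35263213 200.4470414 ]
 [248.2350574  185.51360463]]
turn [ 0.003 -0.007 -0.017] shift [-0.048 -0.148  2.007]
```

View pics/w1.png

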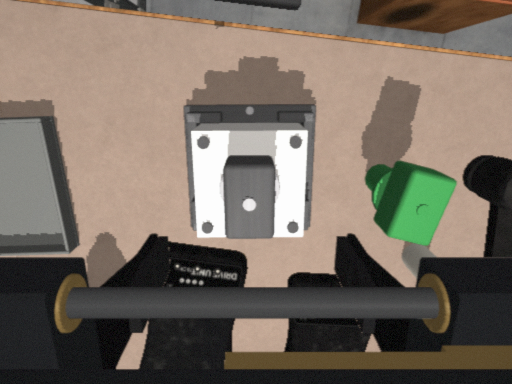

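Run:
```python
from h import *
c=np.load("w1.npy",allow_pickle=True).item()["c"];im=cv2.imread("pics/w1.png").astype(int);g=im.mean(2)
p=ray(c,[[249,205]],.12)[0];print("dot",p)
print("white marks",[ray(c,u,.072)[0][:2].round(4) for u in((203,142),(295,142),(207,227),(293,227))])
print("edges x",ray(c,[[224,205],[274,205]],.12).round(4))
print(ray(c,[[224,190],[226,237],[272,190],[274,237]],.12).round(4))
print(g[205,215:285].astype(int)); print(g[145:245,235].astype(int))
t=proj(c,[[.466,.075,z] for z in(.12,.08)]);print(t)
```

```text
dot [0.4693925  0.07819201 0.12      ]
white marks [array([0.4331, 0.0337]), array([0.4243, 0.1132]), array([0.5127, 0.0428]), array([0.5038, 0.1232])]
edges x [[0.4715 0.059  0.12  ]
 [0.4673 0.0974 0.12  ]]
[[0.4594 0.0579 0.12  ]
 [0.4983 0.0629 0.12  ]
 [0.4554 0.0943 0.12  ]
 [0.4941 0.1009 0.12  ]]
[253 253 253 253 253 253 253 253 234 145  92  96 106 114 119 118 116 115
 117 118 117 119 119 121 120 122 121 164 221 234 235 235 239 241 239 236
 235 235 234 231 206 153 121 121 119 117 117 115 116 118 119 117 119 115
 112 111 108  99  95 165 243 253 253 253 253 253 253 253 253 253]
[189 190 191 189 191 191 189 188 189 184 111  56  47  46  47  44  44  47
  48  55  63  77  87  96 105 108 113 111 110 109 112 113 113 113 116 113
 113 114 113 116 113 112 113 114 112 117 117 112 116 119 115 117 115 116
 118 116 117 119 117 116 117 118 118 115 120 120 118 122 123 119 121 119
 119 122 119 121 121 120 125 120 122 122 123 119 122 122 121 122 121 120
 122 119 112 127 162 171 170 166 170 167]
[[245.35263213 200.4470414 ]
 [246.13577751 185.68617705]]
```

Run:
```python
from h import *
go([.469,.078,.107],6.3)
```

```text
turn [ 0.003 -0.007  0.023] shift [-0.131 -0.082  3.082]
```

Request:
drive_tool(series=[0,0,0,-0.13,-0.07,0.4,1,0,0,0,-0.13,-0.07,1.0,1,0,0,0,-0.13,-0.07,1.6,1,0,0,0,-0.13,-0.07,2.2,1,0,0,0,-0.13,-0.07,2.6,1,0,0,0,-0.13,-0.07,2.85,1,0,0,0,-0.13,-0.07,3.05,1,0,0,0,-0.13,-0.07,3.05,1])

```text
time: 2.4
ee_pos: [0.4686, 0.0784, 0.1075]
eef_rot: [-0.056, 0.998, -0.0, -0.001]
ft_force: [0.1, -0.1, 0.3]
width: 0.087
grip_force: 0.0
```

Run:
```python
from h import *
s=telemetry.read_state();print(s["ft_force"],s["ee_pos"]);go([.469,.078,.107],6.3)
```

```text
[ 0.13845271 -0.08380702  0.33382764] [0.46864263 0.07838069 0.10751806]
turn [-0.003 -0.019  0.031] shift [-0.008 -0.01   0.013]
```

Request:
drive_tool(series=[0,0,0,0,0,0,0.2,0,0,0,0,0,0,-0.2,0,0,0,0,0,0,-0.4,0,0,0,0,0,0,-0.4,0,0,0,0,0,0,-0.6,0,0,0,0,0,0,-1,0,0,0,0,0,0,-1,0,0,0,0,0,0,-1,0,0,0,0,0,0,-1,0,0,0,0,0,0,-1], grip_force=58)

```text
time: 3.23
ee_pos: [0.4695, 0.0781, 0.1086]
eef_rot: [-0.056, 0.998, 0.0, 0.0]
ft_force: [-0.2, 2.1, 0.9]
width: 0.0397
grip_force: 58.0
```

Request:
drive_tool(series=[0,0,1.2,0,0,0,-1,0,0,2.4,0,0,0,-1,0,0,3.6,0,0,-0.01,-1,0,0,4.8,0,0,-0.02,-1,0,0,6.0,0,0,-0.03,-1,0,0,7.0,0,0,-0.04,-1,0,0,7.0,0,0,-0.04,-1])

```text
time: 3.82
ee_pos: [0.4689, 0.0775, 0.1095]
eef_rot: [0.249, 0.968, -0.0, -0.0]
ft_force: [0.1, -0.5, -5.0]
width: 0.0398
grip_force: 58.0
```

Run:
```python
from h import *
s=telemetry.read_state();print(s["ft_force"],s["torque"],s["ee_pos"],s["joint_positions"].round(2),s["width"])
a=camera("wrist")[:,:,::-1];cv2.imwrite("pics/w2.png",a)
```

```text
[ 0.05674207 -0.51791679 -5.04531211] [-0.07642412 -0.1055183  -0.08846544] [0.46889949 0.07745978 0.10954497] [-0.7   0.13  0.47  2.02 -0.07  1.    0.87] 0.03979335300111161
```

View pics/w2.png

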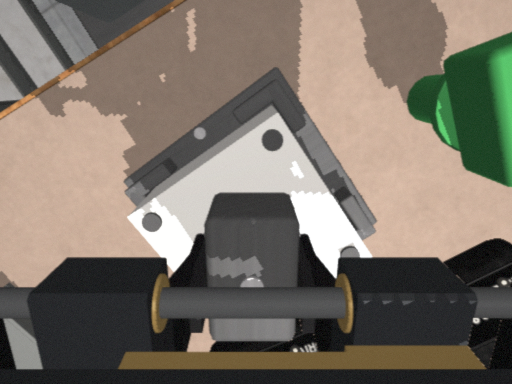

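The wrist view shows the plug block still square in the fingers, turned relative to the housing, which remains in its cradle. I'll go on swinging.

Request:
drive_tool(series=[0,0,-1.4,0,0,0,-1,0,0,-2.8,0,0,-0.01,-1,0,0,-4.2,0,0,-0.02,-1,0,0,-5.6,0,0,-0.03,-1,0,0,-7.0,0,0,-0.04,-1,0,0,-8.4,0,0,-0.05,-1,0,0,-9.8,0,0,-0.06,-1,0,0,-11.2,0,0,-0.07,-1,0,0,-12.6,0,0,-0.075,-1,0,0,-14.0,0,0,-0.075,-1])

```text
time: 4.7
ee_pos: [0.469, 0.0783, 0.1129]
eef_rot: [-0.358, 0.934, 0.001, -0.0]
ft_force: [-1.5, 2.7, -1.7]
width: 0.0398
grip_force: 58.0
```

Request:
drive_tool(series=[0,0,1.4,0,0,0,-1,0,0,2.8,0,0,-0.01,-1,0,0,4.2,0,0,-0.02,-1,0,0,5.6,0,0,-0.03,-1,0,0,7.0,0,0,-0.04,-1,0,0,8.4,0,0,-0.05,-1,0,0,9.8,0,0,-0.06,-1,0,0,11.2,0,0,-0.07,-1,0,0,12.6,0,0,-0.075,-1,0,0,14.0,0,0,-0.075,-1])

```text
time: 5.53
ee_pos: [0.4692, 0.0776, 0.1159]
eef_rot: [0.248, 0.969, -0.0, -0.0]
ft_force: [0.0, -0.5, -2.6]
width: 0.0397
grip_force: 58.0
```

Run:
```python
from h import *
s=telemetry.read_state();print(s["ft_force"],s["torque"],s["ee_pos"],s["joint_positions"].round(2),s["width"])
a=camera("scene")[:,:,::-1];cv2.imwrite("pics/s2.png",cv2.resize(a[160:290,200:360],None,fx=4,fy=4))
```

```text
[ 0.00861566 -0.45413128 -2.62540148] [-0.3192123   0.0120145   0.32973108] [0.46918068 0.07757205 0.11594735] [-0.69  0.12  0.46  2.02 -0.06  1.01  0.87] 0.03970086201487075
```

View pics/s2.png

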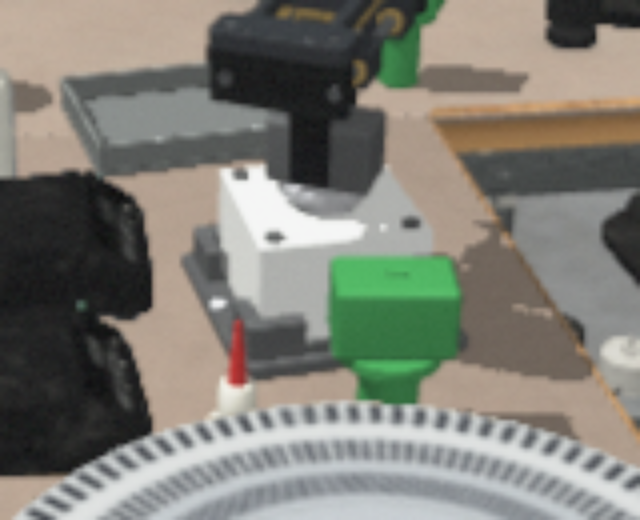

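The scene view shows the housing (front edge near (270,330) in the crop) seated in the cradle, and the flange just clear of its top. The wrist force is only about the plug's weight, so I'll continue.

Request:
drive_tool(series=[0,0,-1.4,0,0,0,-1,0,0,-2.8,0,0,-0.01,-1,0,0,-4.2,0,0,-0.02,-1,0,0,-5.6,0,0,-0.03,-1,0,0,-7.0,0,0,-0.04,-1,0,0,-8.4,0,0,-0.05,-1,0,0,-9.8,0,0,-0.06,-1,0,0,-11.2,0,0,-0.07,-1,0,0,-12.6,0,0,-0.08,-1,0,0,-14.0,0,0,-0.085,-1])

```text
time: 6.42
ee_pos: [0.4689, 0.0783, 0.1192]
eef_rot: [-0.359, 0.933, 0.001, -0.0]
ft_force: [-1.0, 2.9, -5.3]
width: 0.0397
grip_force: 58.0
```

Request:
drive_tool(series=[0,0,1.4,0,0,0,-1,0,0,2.8,0,0,-0.01,-1,0,0,4.2,0,0,-0.02,-1,0,0,5.6,0,0,-0.03,-1,0,0,7.0,0,0,-0.04,-1,0,0,8.4,0,0,-0.05,-1,0,0,9.8,0,0,-0.06,-1,0,0,11.2,0,0,-0.07,-1,0,0,12.6,0,0,-0.08,-1,0,0,14.0,0,0,-0.085,-1])

```text
time: 7.25
ee_pos: [0.4691, 0.0775, 0.1226]
eef_rot: [0.247, 0.969, -0.0, -0.0]
ft_force: [-0.0, -0.8, -5.1]
width: 0.0395
grip_force: 58.0
```

Request:
drive_tool(series=[0,0,-1.4,0,0,0,-1,0,0,-2.8,0,0,-0.01,-1,0,0,-4.2,0,0,-0.02,-1,0,0,-5.6,0,0,-0.03,-1,0,0,-7.0,0,0,-0.04,-1,0,0,-8.4,0,0,-0.05,-1,0,0,-9.8,0,0,-0.06,-1,0,0,-11.2,0,0,-0.07,-1,0,0,-12.6,0,0,-0.08,-1,0,0,-14.0,0,0,-0.085,-1])

```text
time: 8.08
ee_pos: [0.4689, 0.0783, 0.1259]
eef_rot: [-0.359, 0.933, 0.001, -0.0]
ft_force: [-0.3, 2.3, -4.4]
width: 0.0397
grip_force: 58.0
```

Request:
drive_tool(series=[0,0,1.4,0,0,0,-1,0,0,2.8,0,0,-0.01,-1,0,0,4.2,0,0,-0.02,-1,0,0,5.6,0,0,-0.03,-1,0,0,7.0,0,0,-0.04,-1,0,0,8.4,0,0,-0.05,-1,0,0,9.8,0,0,-0.06,-1,0,0,11.2,0,0,-0.07,-1,0,0,12.6,0,0,-0.08,-1,0,0,14.0,0,0,-0.085,-1])

```text
time: 8.92
ee_pos: [0.4691, 0.0776, 0.1294]
eef_rot: [0.247, 0.969, -0.0, -0.0]
ft_force: [-0.3, -1.1, -5.4]
width: 0.0393
grip_force: 58.0
```

Request:
drive_tool(series=[0,0,-1.4,0,0,0,-1,0,0,-2.8,0,0,-0.01,-1,0,0,-4.2,0,0,-0.02,-1,0,0,-5.6,0,0,-0.03,-1,0,0,-7.0,0,0,-0.04,-1,0,0,-8.4,0,0,-0.05,-1,0,0,-9.8,0,0,-0.06,-1,0,0,-11.2,0,0,-0.07,-1,0,0,-12.6,0,0,-0.08,-1,0,0,-14.0,0,0,-0.085,-1])

```text
time: 9.75
ee_pos: [0.4689, 0.0783, 0.1327]
eef_rot: [-0.359, 0.933, 0.001, -0.0]
ft_force: [-0.9, 3.4, -4.9]
width: 0.0397
grip_force: 58.0
```

Request:
drive_tool(series=[0,0,1.4,0,0,0,-1,0,0,2.8,0,0,-0.01,-1,0,0,4.2,0,0,-0.02,-1,0,0,5.6,0,0,-0.03,-1,0,0,7.0,0,0,-0.04,-1,0,0,8.4,0,0,-0.05,-1,0,0,9.8,0,0,-0.06,-1,0,0,11.2,0,0,-0.07,-1,0,0,12.6,0,0,-0.08,-1,0,0,14.0,0,0,-0.085,-1])

```text
time: 10.58
ee_pos: [0.4694, 0.0775, 0.1369]
eef_rot: [0.247, 0.969, -0.0, -0.0]
ft_force: [-2.9, -1.7, 3.1]
width: 0.0401
grip_force: 58.0
```

Request:
drive_tool(series=[0,0,-1.4,0,0,0,-1,0,0,-2.8,0,0,-0.01,-1,0,0,-4.2,0,0,-0.02,-1,0,0,-5.6,0,0,-0.03,-1,0,0,-7.0,0,0,-0.04,-1,0,0,-8.4,0,0,-0.05,-1,0,0,-9.8,0,0,-0.06,-1,0,0,-11.2,0,0,-0.07,-1,0,0,-12.6,0,0,-0.08,-1,0,0,-14.0,0,0,-0.085,-1])

```text
time: 11.42
ee_pos: [0.4693, 0.0778, 0.1399]
eef_rot: [-0.359, 0.933, 0.0, -0.0]
ft_force: [0.7, -1.1, -2.2]
width: 0.0394
grip_force: 58.0
```

Request:
drive_tool(series=[0,0,1.4,0,0,0,-1,0,0,2.8,0,0,-0.01,-1,0,0,4.2,0,0,-0.02,-1,0,0,5.6,0,0,-0.03,-1,0,0,7.0,0,0,-0.04,-1,0,0,8.4,0,0,-0.05,-1,0,0,9.8,0,0,-0.06,-1,0,0,11.2,0,0,-0.07,-1,0,0,12.6,0,0,-0.08,-1,0,0,14.0,0,0,-0.085,-1])

```text
time: 12.25
ee_pos: [0.4693, 0.0778, 0.1433]
eef_rot: [0.247, 0.969, 0.0, -0.0]
ft_force: [0.7, -0.5, -2.8]
width: 0.0397
grip_force: 58.0
```

Run:
```python
from h import *
s=telemetry.read_state();print(s["ft_force"],s["torque"],s["ee_pos"],s["joint_positions"].round(2),s["width"])
a=camera("scene")[:,:,::-1];cv2.imwrite("pics/s3.png",cv2.resize(a[160:290,200:360],None,fx=4,fy=4))
```

```text
[ 0.66553188 -0.49086641 -2.82604594] [-0.02171908 -0.00279145 -0.03374173] [0.46931332 0.07777611 0.14333965] [-0.69  0.08  0.45  1.99 -0.04  1.08  0.85] 0.039714583489300063
```

View pics/s3.png

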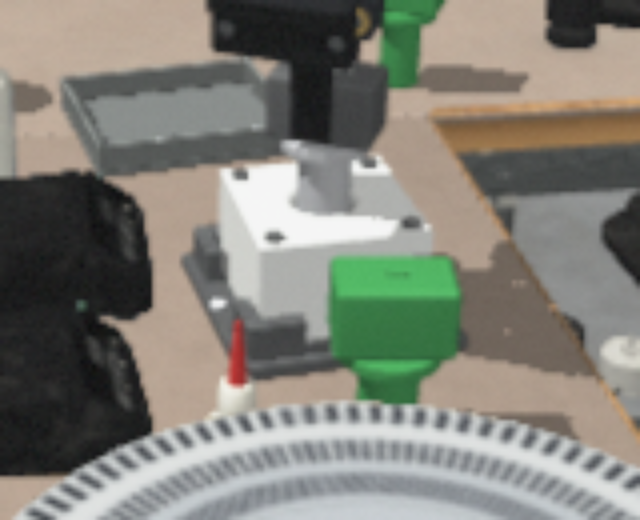

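The plug has risen about 35 mm with the housing still down. Force equals the plug weight and the torque is near zero, so it is loose. I'll lift it straight out.

Request:
drive_tool(series=[0,0,0,0,0,-0.1,-1,0,0,0,0,0,-0.2,-1,0,0,0,0,0,-0.35,-1,0,0,0,0,0,-0.5,-1,0,0,0,0,0,-0.65,-1,0,0,0,0,0,-0.8,-1,0,0,0,0,0,-0.95,-1,0,0,0,0,0,-1.1,-1,0,0,0,0,0,-1.2,-1,0,0,0,0,0,-1.2,-1])

```text
time: 13.13
ee_pos: [0.4698, 0.0779, 0.1923]
eef_rot: [0.247, 0.969, 0.0, 0.001]
ft_force: [0.2, 0.4, -3.0]
width: 0.0392
grip_force: 58.0
```

Run:
```python
from h import *
s=telemetry.read_state();print(s["ft_force"],s["ee_pos"],s["joint_positions"].round(2))
for y in(-30,-20,6): print(y);go([.514,-.187,s["ee_pos"][2]],y)
```

```text
[ 0.24956159  0.42195802 -3.00282541] [0.46984393 0.07791365 0.19232222] [-0.69  0.03  0.44  1.93 -0.01  1.18  0.83]
-30
turn [0.014 0.009 0.28 ] shift [-4.140e+00 -5.286e+00 -3.000e-03]
-20
turn [ 0.013  0.01  -1.72 ] shift [-4.140e+00 -5.286e+00 -3.000e-03]
6
turn [ 0.01   0.013 -6.92 ] shift [-4.140e+00 -5.286e+00 -3.000e-03]
```

Request:
drive_tool(series=[0,0,0,-0.15,-0.2,0,-1,0,0,0,-0.5,-0.6,0,-1,0,0,0,-0.9,-1.15,0,-1,0,0,0,-1.4,-1.8,0,-1,0,0,0,-1.9,-2.4,0,-1,0,0,0,-2.4,-3.0,0,-1,0,0,0,-2.9,-3.65,0,-1,0,0,0,-3.4,-4.3,0,-1,0,0,0,-3.75,-4.75,0,-1,0,0,0,-4.0,-5.1,0,-1])

```text
time: 13.97
ee_pos: [0.5115, -0.1815, 0.191]
eef_rot: [0.248, 0.969, -0.001, -0.0]
ft_force: [-0.2, 0.1, -3.0]
width: 0.0396
grip_force: 58.0
```

Request:
drive_tool(series=[0,0,0,-0.1,-0.15,0,-1,0,0,0,-0.14,-0.19,0,-1,0,0,0,-0.14,-0.19,0,-1,0,0,0,-0.14,-0.19,0,-1,0,0,0,-0.14,-0.19,0,-1])

```text
time: 14.38
ee_pos: [0.5136, -0.1858, 0.1912]
eef_rot: [0.246, 0.969, 0.0, -0.0]
ft_force: [0.9, 0.4, -2.6]
width: 0.04
grip_force: 58.0
```

Run:
```python
from h import *
s=telemetry.read_state();print(s["ft_force"],s["ee_pos"],s["joint_positions"].round(2))
go([.514,-.187,.1],-31)
a=camera("scene")[:,:,::-1];b=camera("wrist")[:,:,::-1];cv2.imwrite("pics/s4.png",np.vstack([cv2.resize(a[130:270,150:400],(500,280)),cv2.resize(b,(400,300))[:,:].repeat(1,0) if 0 else cv2.copyMakeBorder(cv2.resize(b,(400,300)),0,0,0,100,0)]))
```

```text
[ 0.87080385  0.35859575 -2.60865051] [ 0.51358185 -0.18584069  0.19121523] [-0.34  0.22  0.69  1.77 -0.15  1.2   1.47]
turn [ 0.007 -0.006  0.5  ] shift [-0.024 -0.022  2.28 ]
```

View pics/s4.png

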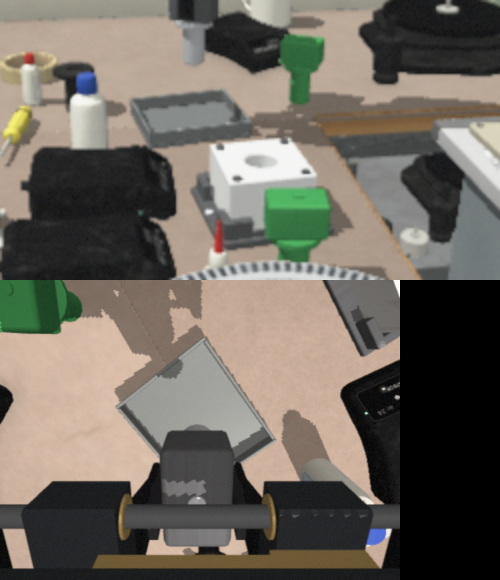

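The scene view shows the housing seated with its bore empty. The wrist view shows the plug upright over the middle of the empty tray, so I'll lower it.

Request:
drive_tool(series=[0,0,0,0,0,0.2,-1,0,0,0,0,0,0.5,-1,0,0,0,0,0,0.9,-1,0,0,0,0,0,1.3,-1,0,0,0,0,0,1.65,-1,0,0,0,0,0,1.95,-1,0,0,0,0,0,2.15,-1,0,0,0,0,0,2.25,-1,0,0,0,0,0,2.25,-1,0,0,0,0,0,2.25,-1])

```text
time: 15.32
ee_pos: [0.5137, -0.1874, 0.1016]
eef_rot: [0.247, 0.969, 0.0, 0.0]
ft_force: [-0.3, -0.4, -2.9]
width: 0.0394
grip_force: 58.0
```

Request:
drive_tool(series=[0,0,0,0,0,0.02,-1,0,0,0,0,0,0.04,-1,0,0,0,0,0,0.06,-1,0,0,0,0,0,0.08,-1,0,0,0,0,0,0.09,-1,0,0,0,0,0,0.09,-1])

```text
time: 15.82
ee_pos: [0.5135, -0.1872, 0.0977]
eef_rot: [0.247, 0.969, 0.0, 0.0]
ft_force: [0.1, 0.2, -2.8]
width: 0.0394
grip_force: 58.0
```

Request:
drive_tool(series=[0,0,0,0,0,0.01,-1,0,0,0,0,0,0.02,-1,0,0,0,0,0,0.03,-1,0,0,0,0,0,0.03,-1])

```text
time: 16.15
ee_pos: [0.5136, -0.1873, 0.0966]
eef_rot: [0.247, 0.969, 0.0, 0.0]
ft_force: [-0.2, 0.2, -0.7]
width: 0.0396
grip_force: 58.0
```

Request:
drive_tool(series=[0,0,0,0,0,0.005,-1,0,0,0,0,0,0.01,-1,0,0,0,0,0,0.01,-1])

```text
time: 16.4
ee_pos: [0.5137, -0.1874, 0.0966]
eef_rot: [0.247, 0.969, 0.0, 0.0]
ft_force: [-1.6, 0.5, 5.2]
width: 0.0399
grip_force: 58.0
```

Request:
drive_tool(series=[0,0,0,0,0,0,-0.5,0,0,0,0,0,0,-0.2,0,0,0,0,0,0,0.1,0,0,0,0,0,0,0.4,0,0,0,0,0,0,0.7,0,0,0,0,0,0,1,0,0,0,0,0,0,1,0,0,0,0,0,0,1,0,0,0,0,0,0,1,0,0,0,0,0,0,1], grip_force=10)

```text
time: 17.23
ee_pos: [0.5134, -0.1872, 0.0961]
eef_rot: [0.247, 0.969, 0.0, -0.0]
ft_force: [0.5, 0.2, -0.4]
width: 0.0839
grip_force: 0.0
```

Request:
drive_tool(series=[0,0,0,0,0,-0.1,1,0,0,0,0,0,-0.3,1,0,0,0,0,0,-0.6,1,0,0,0,0,0,-1.0,1,0,0,0,0,0,-1.5,1,0,0,0,0,0,-2.0,1,0,0,0,0,0,-2.5,1,0,0,0,0,0,-2.8,1,0,0,0,0,0,-3,1,0,0,0,0,0,-3,1])

```text
time: 18.07
ee_pos: [0.5142, -0.1875, 0.2179]
eef_rot: [0.247, 0.969, 0.0, 0.001]
ft_force: [-0.1, 0.0, -0.8]
width: 0.0871
grip_force: 0.0
```

Run:
```python
from h import *
s=telemetry.read_state();print(s["ft_force"],s["ee_pos"],s["width"])
a=camera("scene")[:,:,::-1];b=camera("wrist")[:,:,::-1];cv2.imwrite("pics/s5.png",np.vstack([cv2.resize(a[130:270,150:400],(500,280)),cv2.copyMakeBorder(cv2.resize(b,(400,300)),0,0,0,100,0)]))
```

```text
[-0.12243373  0.01329402 -0.75544983] [ 0.51415321 -0.18750474  0.21793724] 0.08714274251728427
```

View pics/s5.png

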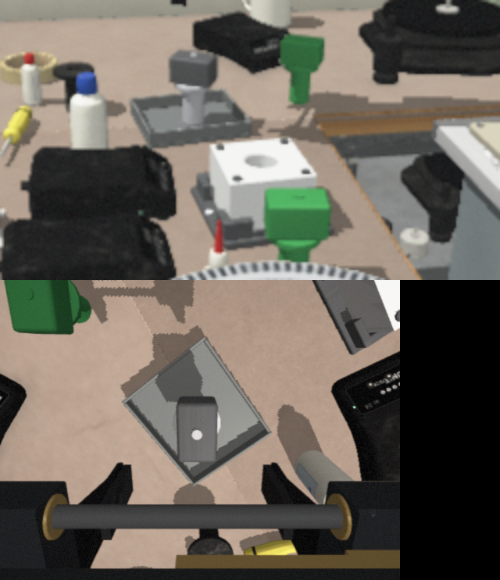

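The plug stands upright in the tray, at about (193,100) in the scene crop. The housing is seated and the bottles and bearing are in place.

```bash
python3 -c "
from bench import r
print(r.close_job())"
```

```text
the job is handed in; nothing more can be done
None
```

The plug was twisted free with the housing left down in its cradle, and it now stands upright in the grey tray with the bottles and bearing undisturbed; the job was handed in at about 18 s.

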